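# Put the toy car in the push-latch collection drawer and latch it shut

### The arm

A 6-joint arm with a two-finger parallel gripper is mounted at the origin on the work surface. World frame = base frame: x ahead of the robot, y to its left, z up, the work surface at z = 0. Lengths are in m, angles in rad, forces in N, time in s.
With the tool pointing down it reaches from about 0.35 to 0.775 m from the base axis. Payload 5.5 kg.
Tool frame: the origin (TCP) lies between the finger pads; the fingertips stand 11 mm ahead of it and the grasp point (between the pads) lies 8 mm behind it; z points along the fingers, y is the line along which they close (so a half turn about z gives the same grasp; the last joint's range is limited). The gripper opens to 85 mm and grips with 20 to 120 N. Pads are 22 mm wide; open, the fingers measure 114 mm over their backs; the gripper's body (76 mm by 85 mm) begins 54 mm behind the grasp point. The pads swing forward as they close: fully open they stand 13 mm farther back than shut.
Start: joints at [-1.276, 0.313, 0.046, 1.304, 0, 1.431], TCP at [0.242, -0.522, 0.242] pointing down, gripper open.
Joint ranges: [-2.76, 2.76], [-0.86, 1.69], [-1.03, 1.26], [-2.2, 2.34], [-1.47, 1.5], [-3.14, 3.14]. Speed limits (rad/s): [2.57, 2.57, 3.14, 3.14, 3.14, 3.14].

### API

Orientations are given as a rotation vector (axis times angle).
In Python, from bench import monitor, viewer, arm gives the robot as it stands. The module is installed in compiled form; this text tells all that it offers.
- The arm moves only by the shell command python3 -m handwheel 'ROWS' [FORCE]. ROWS is JSON, a list of rows, each a list of 3 entries, a list of its own where there are three numbers: the opening, from -1 (shut) to 1 (fully open), then the shift along the tool's x, y, z in mm, then the turn about the tool's z in degrees. A call has 1 to 8 rows; each row shifts and turns the commanded pose from where the row before left it, along the tool's axes as they then stand; what a row does not reach is not made up. A row lasts 1/12 s, in which the tool goes at most 41.7 mm and 7.16 degrees, less where a joint would pass 70% of its speed; a pose out of reach is approached as far as the arm can. A call with a gripper value outside its range is refused whole. The fingers move at their own pace and stop on an object; FORCE is the grip in N (left out, the last holds). Time passes only in rows, so rows that do not move let the fingers close. It gives the time, the measured TCP pose, the force, the opening and the grip force at its end, in the units of the state.
- monitor.sense(): the state, without advancing time (a new reading comes with each control period).
- viewer.camera(name): name is "scene" or "top" or "wrist"; returns a dict with "color" (384x512x3 uint8, red, green, blue), "depth" (384x512 float32, m along the optical axis (not along the pixel's ray), 0 where there is no reading), "fx", "fy", "cx", "cy" (pixels), "R" (3x3) and "t" (3): a world point X has camera coordinates R X + t; the wrist camera has in their place "hand_eye" (4x4, takes a point from camera to tool coordinates, whose origin is the TCP and whose axes are the flange's). Camera axes: x right, y down, z forward; pixel columns grow to the right and rows downward; lengths in m; the calibration is good to about 2 mm. The wrist camera is an equidistant fisheye: a pixel r from the principal point sees the ray r / f radians off the axis. A picture is of the moment at which its call begins: read the wrist's pose just before it.
- arm.sign_off(): hands the job in; it is judged then, once.
The state is a dict: "time_s": time; "q": joint angles; "joint_vel": joint speeds; "tau": joint torques, N m; "tcp_pos": TCP position; "orientation": TCP orientation; "force": force on the tool from outside, world axes, zero at the start; "torque": the same for the moment, N m; "opening": finger opening in m; "grasp_force": force on a finger pad.
Only numpy, scipy, OpenCV 4.12 (cv2) and the standard library are available. Lean on these libraries where they do the work, as an engineer would, in place of code of your own. Each camera call takes 0.05 s, during which the arm holds its last target. There are 200 camera calls.

### The job

Put the customer's red toy car in the counter's collection drawer and leave the drawer latched shut with the car inside. The drawer has a push-push latch and starts shut: push its orange front all the way in and let go so that it springs out, and check that it did; afterwards push it all the way in again, let go, and check that it has stayed shut. Do not knock over or shove aside the other things on the counter.

Things in the scene. Friction and masses are not known exactly. Their poses are not given: they have to be found in the camera images.
- unit: Fixed low blue cabinet with a yellow top on the counter: 200 mm deep (x), 220 mm wide (y), 90 mm high. Origin at the centre of its underside; its +x points from the drawer's front to the cabinet's back, so the drawer springs out along its -x. The front edge is 100 mm ahead of the origin; the underside of the 10 mm top panel is 80 mm above the counter.
- drawer (a joint): Drawer opening in m: 0 latched shut, 0.120 sprung fully out, about -0.011 pressed to its stop. Starts latched. Spring pushes out with 4 to 6 N, plus 3 N if pushed at 0.1 m/s. Pressing in at least 10 mm past shut, to the stop, then letting go toggles it: out becomes latched at 0, latched springs out (about 1 s). A shallower push changes nothing.
- press_point (a point): Centre of the outer face of the drawer's orange front (white 32 mm disc), 48 mm above the counter; moves with the drawer. Push along the unit's +x; it follows the finger back out. No handle. The front is 220 mm wide, 8 to 88 mm above the counter, 14 mm thick, upright. Latched: this point is 126 mm ahead of the unit's origin, with a 12 mm gap behind the front; out: 246 mm.
- tray (a point): Centre of the inner floor of the drawer's white tray, 24 mm above the counter; moves with the drawer, axes as the unit's. Inside 146 mm long (x), 170 mm wide (y); 6 mm walls rise to 70 mm above the counter. Fully out, the front 132 mm (the robot's side) is open from above, the rest is under the cabinet's top. What stands over 55 mm above this floor jams.
- car: Rigid red toy car, 100 mm long (its x, yellow headlights at +x), 46 mm wide (y), 44 mm high, 84 to 168 g, on four black wheels that do not turn. Origin at the centre of its underside. The flat body sides, 46 mm apart, run 11 to 29 mm above the ground over its whole length; the cabin above is 40 mm wide, from 33 mm behind to 17 mm ahead of the origin.
- bottle: Bystander: orange bottle with yellow cap, 64 mm diameter, 170 mm high, origin at the centre of its underside.
- pen_pot: Bystander: blue pot of 76 mm diameter, 95 mm high, with pens standing to about 150 mm; origin at the centre of its underside.
- game_box: Bystander: yellow game box lying flat, 120 x 90 x 40 mm, origin at the centre of its underside.
Mind the look-alikes: they are no part of the job. Of the things that look like the car, the middle-sized one is meant.

How it is judged:
On the way, in this order (a step that is already met when the one before it is completed fails the run):
1. the drawer has sprung out (value of joint drawer above 0.09 m), for 0.2 s.
2. the car lies in the open drawer's tray, released (value of joint drawer above 0.06 m and x of car in the frame of tray between -0.075 and 0.075 m and y of car in the frame of tray between -0.085 and 0.085 m and z of car in the frame of tray between -0.01 and 0.05 m and contact force between the fingers and car below 0.1 N), for 0.2 s.
At the end, for the whole second after the job is handed in: The drawer is latched shut (within 5 mm of its latched position, held by its own latch) and the toy car lies at rest inside its tray (value of joint drawer between -0.005 and 0.005 m and x of car in the frame of tray between -0.075 and 0.075 m and y of car in the frame of tray between -0.085 and 0.085 m and z of car in the frame of tray between -0.01 and 0.05 m and linear speed of car below 0.03 m/s); the robot touches nothing.
It fails at once if a bystander is knocked over (angle between any of bottle, pen_pot, game_box's own z axis and vertical above 0.5 rad).
It fails at once if a bystander is shoved aside (more than 40 mm) (distance of any of bottle, pen_pot, game_box from where it was at the start of the episode above 0.04 m).
It also fails if it takes over 72 s, if anything falls off the work surface, if the arm or the gripper's body presses on something with over 40 N, if the wrist force passes 120 N, or if a joint passes its speed limit or range.

## Working session

There is one attempt and no reset: what is moved stays moved. The work goes in short steps, Python scripts to look and compute and a shell command to move; the robot and the scene stay as the last step left them, time stands still between calls to the robot, and variables do not carry over. Pictures are saved under pics/ and viewed, at most 10 in all, crops included, and the job is handed in when it is done.

```bash
mkdir -p pics; cat > h.py <<'E'
import numpy as np, cv2
from bench import monitor, viewer, arm
def px(c,u,v):
    d=float(c["depth"][int(v),int(u)]); p=np.array([(u-c["cx"])/c["fx"]*d,(v-c["cy"])/c["fy"]*d,d])
    return np.array(c["R"]).T@(p-np.array(c["t"]))
def cloud(c):
    v,u=np.mgrid[:384,:512]; d=c["depth"]
    p=np.stack([(u-c["cx"])/c["fx"]*d,(v-c["cy"])/c["fy"]*d,d],-1)
    return (p-np.array(c["t"]))@np.array(c["R"])
E
python3 - <<'E'
from h import *
import pickle
a=viewer.camera("top");b=viewer.camera("scene")
pickle.dump((a,b),open("c.pkl","wb"))
for n,c in(("top",a),("scene",b)):
    cv2.imwrite(f"pics/{n}0.png",cv2.resize(c["color"][:,:,::-1],(800,600)))
s=monitor.sense();print(s["tcp_pos"],s["orientation"],s["opening"],s["time_s"])
E
```

```text
[ 0.24206303 -0.52107077  0.24147406] [-3.06599035e+00 -6.77253223e-01  2.17862937e-04] 0.08542858309251779 0.1
```

View pics/top0.png

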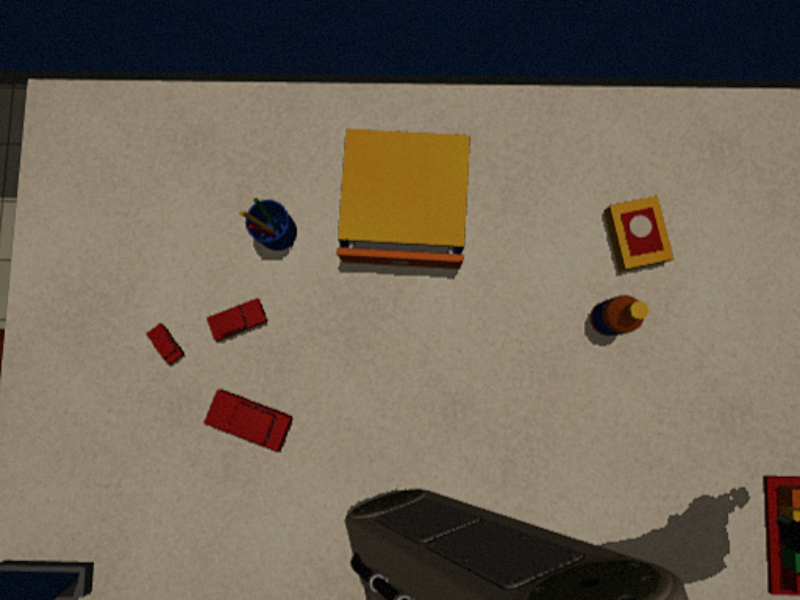

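View pics/scene0.png

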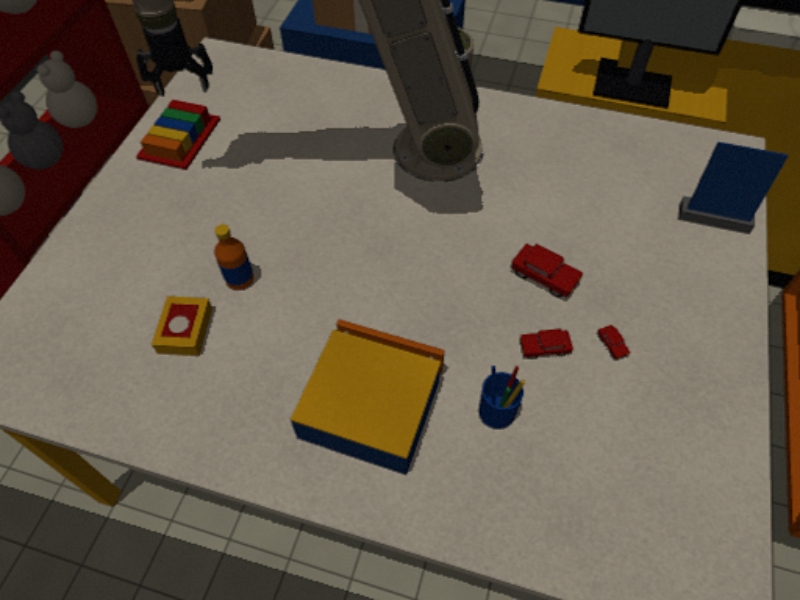

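Top picture, three red cars: large at (248,419), medium at (237,319), small at (165,344). The medium one is my choice, and its length should come out near 100 mm. The unit is at (404,187) with its front at (400,258). The pot is at (268,223), close to the car.

```bash
python3 - <<'E'
from h import *
import pickle
a,b=pickle.load(open("c.pkl","rb"))
P=cloud(a); hsv=cv2.cvtColor(a["color"],cv2.COLOR_RGB2HSV)
H,S,V=cv2.split(hsv)
red=(((H<6)|(H>172))&(S>150)&(V>50)).astype(np.uint8)
def rect(m,lab):
    q=P[m]; 
    (c,s,ang)=cv2.minAreaRect((q[:,:2]*1000).astype(np.float32)); print(lab,len(q),np.round(c),np.round(s),round(ang,1),"z",np.percentile(q[:,2],[5,50,95]).round(3)); return q
n,l,st,ce=cv2.connectedComponentsWithStats(red)
for i in range(1,n):
    if st[i,4]>60: rect((l==i)&(P[...,2]>.008),("red",(ce[i]*800/512).round()))
m=(P[...,2]>.084)&(P[...,2]<.1); 
mm=np.zeros_like(m);mm[80:160,210:305]=1
q=rect(m&mm,"top panel")
mo=(H>6)&(H<15)&(S>150)&(P[...,2]>.08)&(P[...,2]<.095);mm[:]=0;mm[155:175,210:300]=1
rect(mo&mm,"front top")
for lab,(u0,v0,u1,v1) in dict(pot=(150,120,195,162),bottle=(375,185,418,218),box=(385,122,432,175)).items():
    mm[:]=0;mm[v0:v1,u0:u1]=1; rect(mm&(P[...,2]>.02),lab)
# table check
print(px(a,250,250),a["R"],a["t"])
# headlights crop
c=a["color"][180:295,85:200,::-1]; cc=b["color"][200:235,325:372,::-1]
im=np.hstack([cv2.resize(c,(400,400),interpolation=2),cv2.resize(cc,(400,400),interpolation=2)])
cv2.imwrite("pics/crop1.png",cv2.convertScaleAbs(im,alpha=1.6))
E
```

```text
('red', array([642., 234.])) 386 [ 580. -173.] [ 86. 521.] 26.6 z [0.037 0.04  0.044]
('red', array([236., 318.])) 501 [491. 222.] [377.  84.] 82.3 z [0.026 0.033 0.046]
('red', array([163., 343.])) 271 [430. 285.] [483.  67.] 80.7 z [0.016 0.023 0.033]
('red', array([246., 420.])) 1151 [344. 217.] [114. 369.] 7.4 z [0.037 0.043 0.064]
('red', array([777., 531.])) 466 [ 313. -340.] [770. 196.] 59.5 z [0.008 0.01  0.048]
top panel 5699 [733.  59.] [220. 217.] 87.6 z [0.086 0.09  0.093]
front top 417 [627.  62.] [217.  28.] 87.9 z [0.083 0.087 0.091]
pot 652 [564. 181.] [395.  73.] 45.7 z [0.026 0.078 0.146]
bottle 699 [ 474. -150.] [ 62. 394.] 16.5 z [0.039 0.114 0.171]
box 1449 [ 593. -175.] [133. 532.] 23.8 z [0.032 0.04  0.044]
[ 0.38501243  0.07632748 -0.00197946] [[ 0.01864302 -0.9997547  -0.01195695]
 [-0.99315593 -0.01713822 -0.11553176]
 [ 0.1152985   0.01402898 -0.99323182]] [0.04713588 0.55722588 1.10965816]
```

View pics/crop1.png

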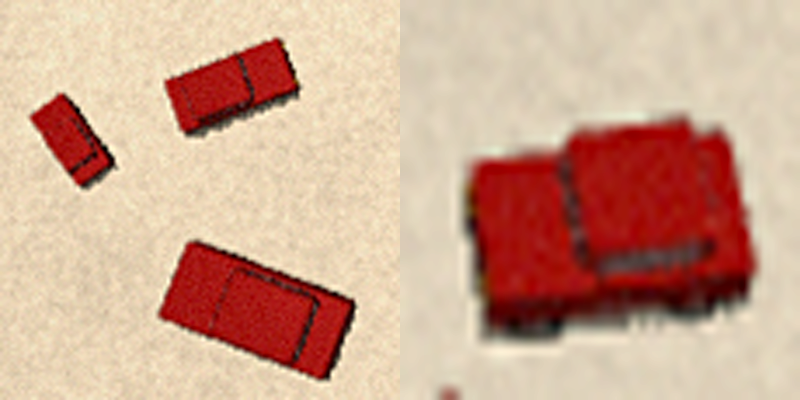

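The crop shows the medium car's yellow headlights on its right end in the top view (scene crop: left end). Next I refine its pose with outliers removed.

```bash
python3 - <<'E'
from h import *
import pickle
a,b=pickle.load(open("c.pkl","rb"))
P=cloud(a); H,S,V=cv2.split(cv2.cvtColor(a["color"],cv2.COLOR_RGB2HSV))
def rect(q,lab):
    c,s,ang=cv2.minAreaRect((q[:,:2]*1000).astype(np.float32)); print(lab,len(q),np.round(c),np.round(s),round(ang,1),q.mean(0).round(4))
def tray(c,z):  # project outline pixels to plane height z
    v,u=np.mgrid[:384,:512]; r=np.stack([(u-c["cx"])/c["fx"],(v-c["cy"])/c["fy"],np.ones_like(u)],-1)@np.array(c["R"]); o=-np.array(c["R"]).T@np.array(c["t"])
    return o+r*((z-o[2])/r[...,2])[...,None]
Q=tray(a,.029)
red=((H<6)|(H>172))&(S>150)&(V>50)
for lab,(u0,v0,u1,v1) in dict(mid=(125,185,175,222),small=(90,200,122,238)).items():
    m=np.zeros_like(red);m[v0:v1,u0:u1]=1; rect(Q[m&red],lab)
    g=m&red&(P[...,2]>.02)&(P[...,2]<.05); f=P[g]; k=np.linalg.norm(f[:,:2]-np.median(f[:,:2],0),axis=1)<.06; rect(f[k],lab+" depth")
ye=(H>17)&(H<32)&(S>150); m=np.zeros_like(red);m[75:162,205:310]=1
rect(tray(a,.09)[m&ye],"unit top")
m[:]=0;m[150:180,210:300]=1; mo=m&(H>4)&(H<16)&(S>150)&(V>60); rect(tray(a,.088)[mo&(P[...,2]>.084)],"front")
for lab,(u0,v0,u1,v1) in dict(pot=(150,120,195,162),bottle=(375,185,418,218)).items():
    m[:]=0;m[v0:v1,u0:u1]=1; f=P[m&(P[...,2]>.02)&(P[...,2]<.18)]; print(lab,f.min(0),np.median(f,0),f.max(0))
E
```

```text
mid 502 [509. 358.] [44. 98.] 22.6 [0.51   0.3581 0.029 ]
mid depth 499 [509. 359.] [45. 98.] 22.3 [0.5095 0.3561 0.0355]
small 271 [462. 486.] [70. 33.] 37.8 [0.463  0.4865 0.029 ]
small depth 188 [462. 489.] [69. 31.] 38.8 [0.4615 0.4875 0.0272]
unit top 5685 [741.  58.] [219. 199.] 87.6 [0.7403 0.0578 0.09  ]
front 359 [628.  62.] [217.  28.] 87.6 [0.6212 0.0633 0.088 ]
pot [0.6378256  0.25741051 0.02017096] [0.67355487 0.29944905 0.0775375 ] [0.71278449 0.33190096 0.15157841]
bottle [ 0.49131153 -0.34370665  0.02137822] [ 0.51950971 -0.30230499  0.11386207] [ 0.55497836 -0.28292909  0.17448359]
```

Checks: the car is at (0.509, 0.358), 98x44 mm, yaw about -67°. The unit is at (0.741, 0.058), 219x199 mm, yaw -2.4°. The front measures 0.622 against 0.622 expected. I'll travel to a point ahead of the drawer, closing the fingers on the way.

```bash
python3 -m handwheel '[[-1,[28,-27,0],0],[-1,[28,-27,0],0],[-1,[28,-27,0],0],[-1,[28,-27,0],0],[-1,[28,-27,0],0],[-1,[28,-27,0],0],[-1,[28,-27,0],0],[-1,[28,-27,0],0]]' 40
python3 -m handwheel '[[-1,[28,-27,0],0],[-1,[28,-27,0],0],[-1,[28,-27,0],0],[-1,[28,-27,0],0],[-1,[28,-27,0],0],[-1,[28,-27,0],0],[-1,[28,-27,0],0],[-1,[28,-27,0],0]]'
python3 -m handwheel '[[-1,[0,0,0],-7],[-1,[0,0,0],-7],[-1,[0,0,0],-7],[-1,[0,0,0],-7],[-1,[0,0,0],-7],[-1,[0,0,0],-7],[-1,[0,0,0],-7],[-1,[0,0,0],-7]]'
python3 -m handwheel '[[-1,[0,0,0],-7],[-1,[0,0,0],-7],[-1,[0,0,0],-7],[-1,[0,0,0],-7],[-1,[0,0,0],-7],[-1,[0,0,0],-7],[-1,[0,0,0],-7],[-1,[0,0,0],-7]]'
python3 -m handwheel '[[-1,[0,0,0],-7],[-1,[0,0,0],-7],[-1,[0,0,0],-7],[-1,[0,0,0],-7],[-1,[0,0,0],-7],[-1,[0,0,0],-5.7],[-1,[0,0,0],0]]'
cat >> h.py <<'E'
from scipy.spatial.transform import Rotation as Ro
def st():
    s=monitor.sense(); R=Ro.from_rotvec(s["orientation"]).as_matrix()
    print("t",round(s["time_s"],2),"p",np.round(s["tcp_pos"],4),"yawx",round(np.degrees(np.arctan2(R[1,0],R[0,0])),2),"z",np.round(R[:,2],3),"F",np.round(s["force"],1),"open",round(s["opening"],4),"grip",round(s["grasp_force"],1),"q",np.round(s["q"],2))
    return s,R
def to(x,y,z,yaw=None):
    s,R=st(); d=R.T@(np.array([x,y,z])-s["tcp_pos"])*1000; print("shift mm",d.round(1))
    if yaw is not None: print("turn",round((np.degrees(np.arctan2(R[1,0],R[0,0]))-yaw+180)%360-180,1))
uc=np.array([.741,.058]);ux=np.array([np.cos(np.radians(-2.4)),np.sin(np.radians(-2.4))]);uy=np.array([-ux[1],ux[0]])
def U(a,b=0): return uc-ux*a+uy*b   # a m ahead of unit origin
E
python3 -c "
from h import *
to(*U(.275),.045,177.6)"
```

```text
time_s: 0.77
tcp_pos: [0.3544, -0.2293, 0.2421]
orientation: [-3.068, -0.677, 0.0]
force: [0.4, -0.6, 0.4]
opening: -0.0001
grasp_force: 0.0
time_s: 1.43
tcp_pos: [0.4666, 0.061, 0.2421]
orientation: [3.067, 0.678, -0.0]
force: [0.2, -1.1, 0.3]
opening: -0.0001
grasp_force: 0.0
time_s: 2.1
tcp_pos: [0.4662, 0.059, 0.2419]
orientation: [-2.384, -2.045, 0.001]
force: [0.3, -0.3, -0.7]
opening: 0.0001
grasp_force: 0.0
time_s: 2.77
tcp_pos: [0.4662, 0.059, 0.2419]
orientation: [-1.145, -2.925, 0.001]
force: [-0.4, -0.4, 0.4]
opening: 0.0001
grasp_force: 0.0
time_s: 3.35
tcp_pos: [0.4662, 0.059, 0.2419]
orientation: [-0.062, -3.14, 0.0]
force: [-0.3, 1.4, 0.5]
opening: -0.0001
grasp_force: 0.0
t 3.35 p [0.4662 0.059  0.2419] yawx 177.75 z [-0.001 -0.    -1.   ] F [-0.3  1.4  0.5] open -0.0001 grip 0.0 q [-0.05  0.11 -0.21  1.25 -0.   -0.01]
shift mm [  0.2  10.5 196.9]
turn 0.1
```

```bash
python3 -m handwheel '[[-1,[0,5,39],0],[-1,[0,5,39],0],[-1,[0,0,39],0],[-1,[0,0,39],0],[-1,[0,0,30],0],[-1,[0,0,11],0],[-1,[0,0,0],0]]'
python3 -m handwheel '[[-1,[-30,0,0],0],[-1,[-30,0,0],0],[-1,[-30,0,0],0],[-1,[-30,0,0],0],[-1,[-5,0,0],0],[-1,[0,0,0],0]]' | grep force
python3 -m handwheel '[[-1,[-10,0,0],0],[-1,[-8,0,0],0],[-1,[0,0,0],0]]' 
python3 -c "
from h import *
to(*U(.137),.045,177.6)"
```

```text
time_s: 3.93
tcp_pos: [0.4636, 0.069, 0.0419]
orientation: [-0.07, -3.134, 0.0]
force: [-0.6, 0.0, -0.1]
opening: 0.0001
grasp_force: 0.0
force: [-0.3, -0.7, -0.2]
grasp_force: 0.0
time_s: 4.68
tcp_pos: [0.6081, 0.0631, 0.0453]
orientation: [-0.066, -3.138, 0.0]
force: [-4.3, 0.8, 2.5]
opening: 0.0003
grasp_force: 0.0
t 4.68 p [0.6081 0.0631 0.0453] yawx 177.57 z [-0.003  0.    -1.   ] F [-4.3  0.8  2.5] open 0.0003 grip 0.0 q [-0.03  0.51 -0.16  0.9  -0.    0.01]
shift mm [4.  0.4 0.4]
turn -0.0
```

```bash
python3 -m handwheel '[[-1,[-3,0,0],0],[-1,[-3,0,0],0],[-1,[0,0,0],0]]'|egrep 'tcp|force:'
python3 -m handwheel '[[-1,[-2,0,0],0],[-1,[0,0,0],0]]'|egrep 'tcp|force:'
python3 -m handwheel '[[-1,[-2,0,0],0],[-1,[0,0,0],0]]'|egrep 'tcp|force:'
```

```text
tcp_pos: [0.6128, 0.063, 0.0451]
force: [-5.8, -0.7, 1.9]
grasp_force: 0.0
tcp_pos: [0.6143, 0.0629, 0.0451]
force: [-6.2, 0.6, 2.2]
grasp_force: 0.0
tcp_pos: [0.6143, 0.063, 0.0447]
force: [-11.9, 0.4, 5.1]
grasp_force: 0.0
```

It is at its stop: force jumped while the position held. One more firm press, then retreat.

```bash
python3 -m handwheel '[[-1,[-2,0,0],0],[-1,[0,0,0],0]]'|egrep 'tcp|force:'
python3 -m handwheel '[[-1,[20,0,0],0],[-1,[30,0,0],0],[-1,[30,0,0],0],[-1,[30,0,0],0],[-1,[30,0,0],0],[-1,[30,0,0],0],[-1,[10,0,0],0],[-1,[0,0,0],0]]'
python3 -m handwheel '[[1,[0,0,-38],0],[1,[0,0,-38],0],[1,[0,0,-38],0],[1,[0,0,-38],0],[1,[0,0,0],0],[1,[0,0,0],0],[1,[0,0,0],0],[1,[0,0,0],0]]'
python3 - <<'E'
from h import *
c=viewer.camera("top"); cv2.imwrite("pics/top1.png",cv2.resize(c["color"][60:280,100:400,::-1],(750,550)))
P=cloud(c);H,S,V=cv2.split(cv2.cvtColor(c["color"],cv2.COLOR_RGB2HSV))
m=(H>4)&(H<16)&(S>150)&(P[...,2]>.08)&(P[...,2]<.096);m[:,:205]=0;m[:,310:]=0
q=P[m]; print(len(q)); 
if len(q): print(np.median(q,0), np.median((uc-q[:,:2])@ux))
to(.509,.358,.2,112.6)
E
```

```text
tcp_pos: [0.6141, 0.063, 0.0441]
force: [-15.3, -0.7, 7.0]
grasp_force: 0.0
time_s: 6.1
tcp_pos: [0.4383, 0.0703, 0.0454]
orientation: [-0.065, -3.139, 0.0]
force: [-0.7, 0.1, -0.1]
opening: 0.0001
grasp_force: 0.0
time_s: 6.77
tcp_pos: [0.4418, 0.0699, 0.1963]
orientation: [-0.066, -3.14, 0.0]
force: [-0.4, -0.5, -0.5]
opening: 0.0858
grasp_force: 0.0
73
[ 0.49815851 -0.02010954  0.08691625] 0.23888387284508625
t 6.82 p [0.4414 0.07   0.1959] yawx 177.61 z [-0.002 -0.    -1.   ] F [ 0.1 -0.3  0.2] open 0.0851 grip 0.0 q [-0.02  0.09 -0.35  1.13 -0.    0.02]
shift mm [-55.5 290.6  -4.2]
turn 65.0
```

View pics/top1.png

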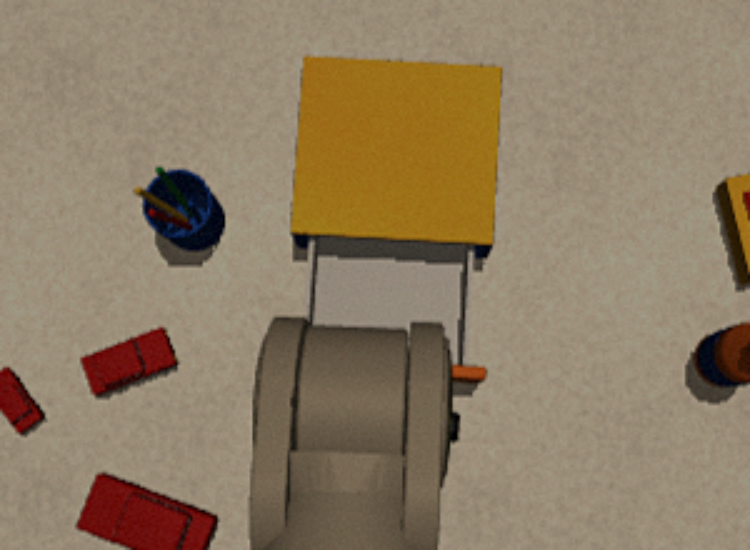

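The drawer is out: the orange front's end is at (468,373) in the crop, 239 mm ahead for its middle, and the white tray is visible. Now to the car.

```bash
python3 -m handwheel '[[1,[-7,36,0],0],[1,[-7,36,0],0],[1,[-7,36,0],0],[1,[-7,36,0],0],[1,[-7,36,0],0],[1,[-7,36,0],0],[1,[-7,37,0],0],[1,[-6.5,37.6,0],0]]'|grep tcp
python3 -m handwheel '[[1,[0,0,0],7],[1,[0,0,0],7],[1,[0,0,0],7],[1,[0,0,0],7],[1,[0,0,0],7],[1,[0,0,0],7],[1,[0,0,0],7],[1,[0,0,0],7]]'|grep tcp
python3 -m handwheel '[[1,[0,0,0],7],[1,[0,0,0],2],[1,[0,0,0],0],[1,[0,0,0],0]]'|grep tcp
python3 - <<'E'
from h import *
to(.509,.358,.1,112.6)
c=viewer.camera("wrist"); cv2.imwrite("pics/w1.png",cv2.resize(c["color"][:,:,::-1],(700,525)))
print(c["hand_eye"],c["fx"],c["cx"],c["cy"])
np.save("w1.npy",c["depth"]);np.save("w1c.npy",c["color"])
E
```

```text
tcp_pos: [0.5091, 0.3595, 0.1952]
tcp_pos: [0.5089, 0.3577, 0.1952]
tcp_pos: [0.5091, 0.3578, 0.1957]
t 8.48 p [0.5091 0.3578 0.1957] yawx 112.68 z [-0.002 -0.001 -1.   ] F [ 0.2 -0.3  0. ] open 0.0854 grip 0.0 q [ 0.48  0.42  0.09  1.24 -0.    1.66]
shift mm [ 0.3  0.2 95.7]
turn 0.1
[[ 7.86110872e-04 -9.62327929e-01 -2.71890309e-01  6.86073566e-02]
 [ 9.99999484e-01  5.81758518e-04  8.32203246e-04  4.58285836e-04]
 [-6.42677923e-04 -2.71890823e-01  9.62327890e-01 -1.31756375e-01]
 [ 0.00000000e+00  0.00000000e+00  0.00000000e+00  1.00000000e+00]] 297.3186396354542 252.78363965973003 191.79481679999517
```

View pics/w1.png

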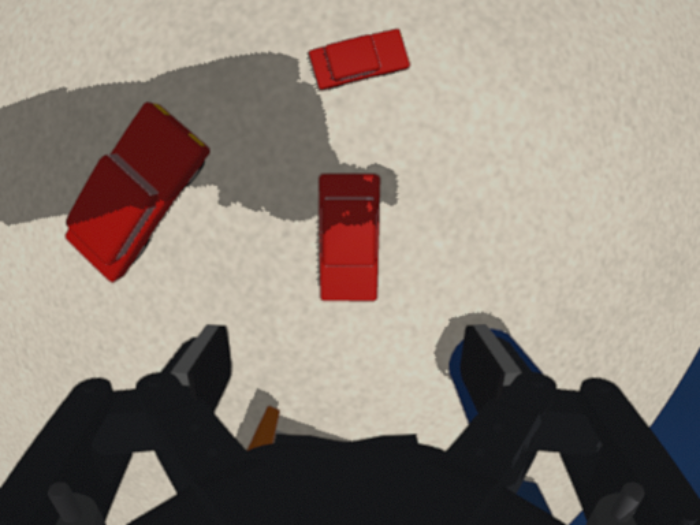

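Wrist view: the medium car sits centred and aligned between the fingers at (349,237). The small one is at (358,60) and the large at (138,190), both clear. Descend and grasp.

```bash
python3 -m handwheel '[[1,[0,0,36],0],[1,[0,0,36],0],[1,[0,0,36],0],[1,[0,0,36],0],[1,[0,0,20],0],[1,[0,0,12],0],[1,[0,0,5],0],[1,[0,0,0],0]]'|egrep "tcp|force:"
python3 -m handwheel '[[-1,[0,0,0],0],[-1,[0,0,0],0],[-1,[0,0,0],0],[-1,[0,0,0],0],[-1,[0,0,0],0],[-1,[0,0,0],0],[-1,[0,0,0],0],[-1,[0,0,0],0]]' 50
python3 -m handwheel '[[-1,[0,0,-15],0],[-1,[0,0,-25],0],[-1,[0,0,-35],0],[-1,[0,0,-35],0],[-1,[0,0,-25],0],[-1,[0,0,-10],0],[-1,[0,0,0],0]]'
python3 - <<'E'
from h import *
to(*U(.166),.16,87.6)
to(*U(.166),.043,87.6)
c=viewer.camera("wrist"); cv2.imwrite("pics/w2.png",cv2.resize(c["color"][:,:,::-1],(700,525)))
E
```

```text
tcp_pos: [0.5092, 0.3578, 0.0154]
force: [0.2, -0.2, 0.7]
grasp_force: 0.0
time_s: 9.87
tcp_pos: [0.511, 0.3588, 0.0183]
orientation: [1.742, 2.612, 0.005]
force: [-0.0, 0.1, 5.8]
opening: 0.0452
grasp_force: 51.5
time_s: 10.45
tcp_pos: [0.5111, 0.3589, 0.1645]
orientation: [1.741, 2.612, 0.008]
force: [0.7, 0.4, -1.4]
opening: 0.0448
grasp_force: 51.6
t 10.45 p [0.5111 0.3589 0.1645] yawx 112.62 z [ 0.005  0.003 -1.   ] F [ 0.7  0.4 -1.4] open 0.0448 grip 51.6 q [ 0.48  0.43  0.03  1.16 -0.    1.66]
shift mm [-296.  -54.    4.]
turn 25.0
t 10.45 p [0.5111 0.3589 0.1645] yawx 112.62 z [ 0.005  0.003 -1.   ] F [ 0.7  0.4 -1.4] open 0.0448 grip 51.6 q [ 0.48  0.43  0.03  1.16 -0.    1.66]
shift mm [-296.   -54.7  121. ]
turn 25.0
```

View pics/w2.png

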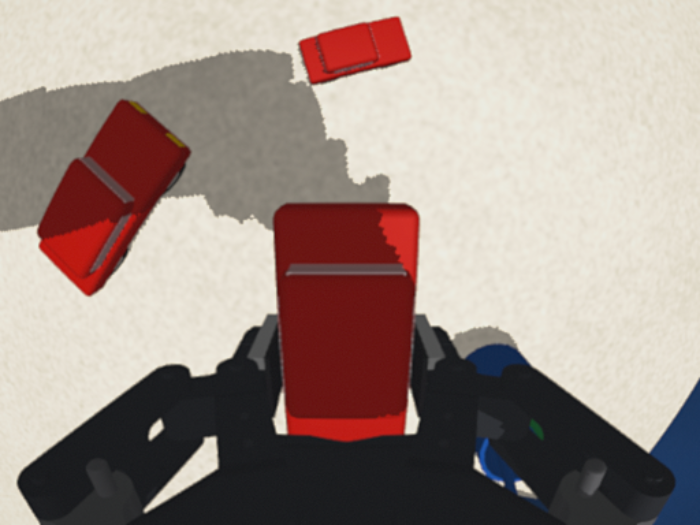

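The car is held firmly: 45 mm opening, 51 N, spanning about (275–418, 205–435). Carry it over the tray.

```bash
python3 -m handwheel '[[-1,[-37,-6.8,0],0],[-1,[-37,-6.8,0],0],[-1,[-37,-6.8,0],0],[-1,[-37,-6.8,0],0],[-1,[-37,-6.8,0],0],[-1,[-37,-6.8,0],0],[-1,[-37,-6.8,0],0],[-1,[-37,-6.4,0],0]]'|egrep "tcp"
python3 -m handwheel '[[-1,[0,0,0],7],[-1,[0,0,0],7],[-1,[0,0,0],7],[-1,[0,0,0],4],[-1,[0,0,0],0],[-1,[0,0,0],0]]'
python3 - <<'E'
from h import *
to(*U(.166),.045,87.6)
c=viewer.camera("wrist"); cv2.imwrite("pics/w3.png",cv2.resize(c["color"][:,:,::-1],(700,525)))
E
```

```text
tcp_pos: [0.5718, 0.0623, 0.1582]
time_s: 11.67
tcp_pos: [0.5722, 0.064, 0.1589]
orientation: [-2.263, -2.175, 0.005]
force: [-0.4, 0.3, -1.4]
opening: 0.0448
grasp_force: 51.5
t 11.67 p [0.5722 0.064  0.1589] yawx 87.73 z [-0.004  0.    -1.   ] F [-0.4  0.3 -1.4] open 0.0448 grip 51.5 q [-0.03  0.35 -0.1   1.12 -0.    1.58]
shift mm [  1.1   3.4 113.9]
turn 0.1
```

View pics/w3.png

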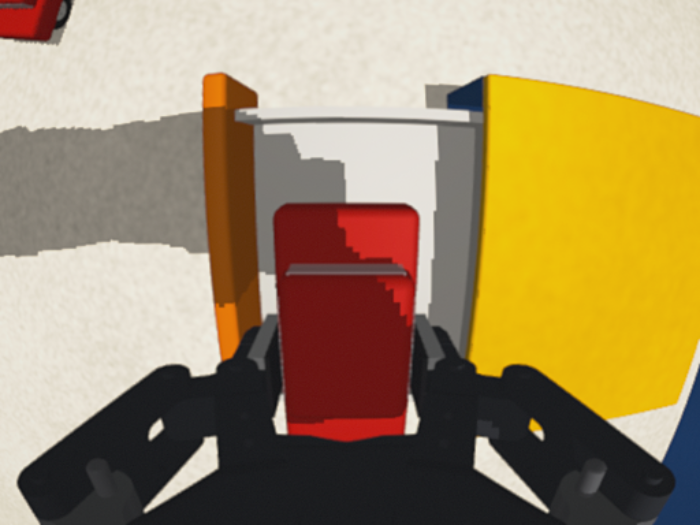

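Wrist view: the gap between the front's inner top edge (~228) and the cabinet edge (~485) has its middle at about 356, so I shift +5 mm in tool y and lower.

```bash
python3 -m handwheel '[[-1,[1,5,0],0],[-1,[0,0,25],0],[-1,[0,0,30],0],[-1,[0,0,25],0],[-1,[0,0,18],0],[-1,[0,0,9],0],[-1,[0,0,4],0],[-1,[0,0,0],0]]'
python3 -c "
from h import *
to(*U(.166),.043,87.6)"
```

```text
time_s: 12.38
tcp_pos: [0.5784, 0.0649, 0.0496]
orientation: [-2.266, -2.175, 0.001]
force: [0.0, -0.6, -1.6]
opening: 0.045
grasp_force: 51.6
t 12.38 p [0.5784 0.0649 0.0496] yawx 87.65 z [-0.001 -0.    -1.   ] F [ 0.  -0.6 -1.6] open 0.045 grip 51.6 q [-0.03  0.45 -0.24  0.88 -0.    1.59]
shift mm [-0.1 -3.2  6.6]
turn 0.0
```

```bash
python3 -m handwheel '[[-1,[0,0,3],0],[-1,[0,0,2],0],[-1,[0,0,0],0],[-1,[0,0,0],0]]' |egrep "tcp|force:"
python3 -m handwheel '[[0.5,[0,0,0],0],[0.5,[0,0,0],0],[0.5,[0,0,0],0],[0.5,[0,0,0],0],[0.5,[0,0,0],0],[0.5,[0,0,0],0]]'
python3 -m handwheel '[[0.5,[0,0,-10],0],[0.5,[0,0,-25],0],[0.5,[0,0,-35],0],[0.5,[0,0,-35],0],[0.5,[0,0,-35],0],[0.5,[0,0,-10],0],[0.5,[0,0,0],0]]'
python3 - <<'E'
from h import *
to(*U(.3),.2,177.6)
c=viewer.camera("wrist"); cv2.imwrite("pics/w4.png",cv2.resize(c["color"][:,:,::-1],(700,525)))
E
```

```text
tcp_pos: [0.5791, 0.0648, 0.046]
force: [-0.2, 0.2, -0.3]
grasp_force: 51.6
time_s: 13.22
tcp_pos: [0.5786, 0.0648, 0.0454]
orientation: [2.267, 2.174, 0.0]
force: [0.5, -0.2, 0.1]
opening: 0.0639
grasp_force: 0.0
time_s: 13.8
tcp_pos: [0.5809, 0.0648, 0.2001]
orientation: [2.263, 2.171, 0.009]
force: [0.2, 0.1, -0.1]
opening: 0.0641
grasp_force: 0.0
t 13.8 p [0.5809 0.0648 0.2001] yawx 87.62 z [ 0.008 -0.    -1.   ] F [ 0.2  0.1 -0.1] open 0.0641 grip 0.0 q [-0.03  0.34 -0.02  1.2  -0.    1.59]
shift mm [-1.000e-01 -1.398e+02 -1.000e+00]
turn -90.0
```

View pics/w4.png

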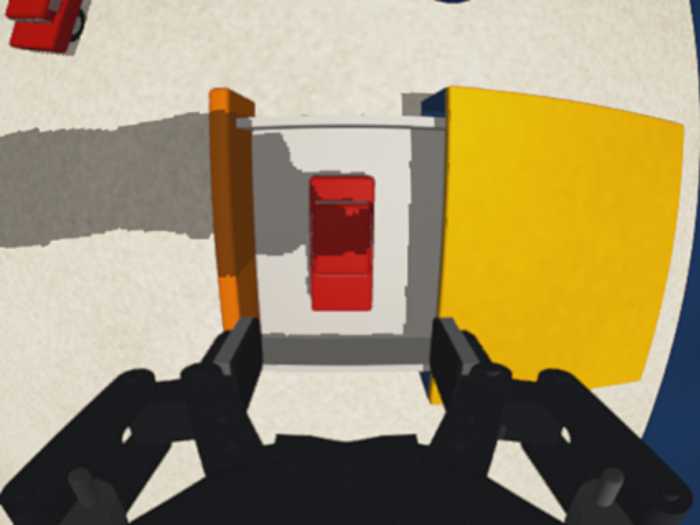

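The car lies upright and free in the tray at (342,243). Back off ahead of the front with fingers closed, and turn.

```bash
python3 -m handwheel '[[-1,[0,-35,0],0],[-1,[0,-35,0],0],[-1,[0,-35,0],0],[-1,[0,-35,0],0],[-1,[0,0,0],-7],[-1,[0,0,0],-7],[-1,[0,0,0],-7],[-1,[0,0,0],-7]]'|grep tcp
python3 -m handwheel '[[-1,[0,0,0],-7],[-1,[0,0,0],-7],[-1,[0,0,0],-7],[-1,[0,0,0],-7],[-1,[0,0,0],-7],[-1,[0,0,0],-7],[-1,[0,0,0],-7],[-1,[0,0,0],-7]]'|grep tcp
python3 -m handwheel '[[-1,[0,0,0],-6],[-1,[0,0,39],0],[-1,[0,0,39],0],[-1,[0,0,39],0],[-1,[0,0,30],0],[-1,[0,0,8],0],[-1,[0,0,0],0],[-1,[0,0,0],0]]'
python3 -c "
from h import *
to(*U(.257),.045,177.6);to(.6141,.063,.045)"
```

```text
tcp_pos: [0.437, 0.0707, 0.1934]
tcp_pos: [0.4372, 0.0707, 0.1932]
time_s: 15.85
tcp_pos: [0.4381, 0.0706, 0.0401]
orientation: [-0.065, -3.139, 0.0]
force: [0.0, 0.1, 0.8]
opening: -0.0001
grasp_force: 0.0
t 15.85 p [0.4381 0.0706 0.0401] yawx 177.61 z [-0.002 -0.    -1.   ] F [0.  0.1 0.8] open -0.0001 grip 0.0 q [-0.02  0.24 -0.6   0.73 -0.    0.02]
shift mm [-46.1   0.   -5. ]
turn 0.0
t 15.85 p [0.4381 0.0706 0.0401] yawx 177.61 z [-0.002 -0.    -1.   ] F [0.  0.1 0.8] open -0.0001 grip 0.0 q [-0.02  0.24 -0.6   0.73 -0.    0.02]
shift mm [-176.1   -0.3   -5.2]
```

```bash
python3 -m handwheel '[[-1,[-20,0,-5],0],[-1,[-15,0,0],0],[-1,[-8,0,0],0],[-1,[-10,0,0],0],[-1,[-12,0,0],0],[-1,[-12,0,0],0],[-1,[-12,0,0],0],[-1,[-12,0,0],0]]'|egrep "tcp|force:"
python3 -m handwheel '[[-1,[-12,0,0],0],[-1,[-12,0,0],0],[-1,[-12,0,0],0],[-1,[-12,0,0],0],[-1,[-10,0,0],0],[-1,[-5,0,0],0],[-1,[-3,0,0],0],[-1,[0,0,0],0]]'|egrep "tcp|force:"
python3 -c "
from h import *
to(.6141,.063,.045)"
```

```text
tcp_pos: [0.5365, 0.0666, 0.0456]
force: [-8.7, -0.3, 3.8]
grasp_force: 0.0
tcp_pos: [0.6039, 0.0637, 0.0456]
force: [-5.0, -0.4, 1.8]
grasp_force: 0.0
t 17.18 p [0.6039 0.0637 0.0456] yawx 177.61 z [-0.004 -0.    -1.   ] F [-5.  -0.4  1.8] open -0.0003 grip 0.0 q [-0.03  0.5  -0.17  0.9  -0.    0.01]
shift mm [-10.3  -0.3   0.5]
```

```bash
python3 -m handwheel '[[-1,[-4,0,0],0],[-1,[-4,0,0],0],[-1,[-3,0,0],0],[-1,[-2,0,0],0],[-1,[0,0,0],0]]'|egrep "tcp|force:"
python3 -m handwheel '[[-1,[-2,0,0],0],[-1,[-1,0,0],0],[-1,[0,0,0],0]]'|egrep "tcp|force:"
```

```text
tcp_pos: [0.6143, 0.0633, 0.0453]
force: [-9.8, -0.6, 3.1]
grasp_force: 0.0
tcp_pos: [0.6141, 0.0634, 0.0446]
force: [-17.9, -0.7, 5.6]
grasp_force: 0.0
```

At the stop again, same position as before. Let go gently, back away and check.

```bash
python3 -m handwheel '[[-1,[6,0,0],0],[-1,[8,0,0],0],[-1,[10,0,0],0],[-1,[20,0,0],0],[-1,[30,0,0],0],[-1,[35,0,0],0],[-1,[35,0,0],0],[-1,[30,0,0],0]]'|egrep "tcp|force:"
python3 -m handwheel '[[-1,[10,-20,-30],0],[-1,[0,-35,-20],0],[-1,[0,-35,0],0],[-1,[0,-35,0],0],[-1,[0,-35,0],0],[-1,[0,-35,0],0],[-1,[0,0,0],0],[-1,[0,0,0],0]]'|egrep "tcp|force:"
python3 - <<'E'
from h import *
c=viewer.camera("top"); cv2.imwrite("pics/top2.png",cv2.resize(c["color"][60:280,80:440,::-1],(800,489)))
P=cloud(c);H,S,V=cv2.split(cv2.cvtColor(c["color"],cv2.COLOR_RGB2HSV))
m=(H>4)&(H<16)&(S>150)&(P[...,2]>.08)&(P[...,2]<.096);m[:,:205]=0;m[:,310:]=0
q=P[m]; print(len(q), np.median((uc-q[:,:2])@ux),"expect .119"); st()
E
```

```text
tcp_pos: [0.4461, 0.0704, 0.0461]
force: [-0.5, 0.1, -0.1]
grasp_force: 0.0
tcp_pos: [0.4304, -0.1263, 0.0965]
force: [-0.1, 0.1, -0.1]
grasp_force: 0.0
426 0.12098649002895334 expect .119
t 19.23 p [ 0.4299 -0.1249  0.0961] yawx 177.49 z [ 0.002 -0.001 -1.   ] F [ 0.6  0.4 -0.8] open -0.0002 grip 0.0 q [-0.46  0.17 -0.52  0.88  0.   -0.42]
```

View pics/top2.png

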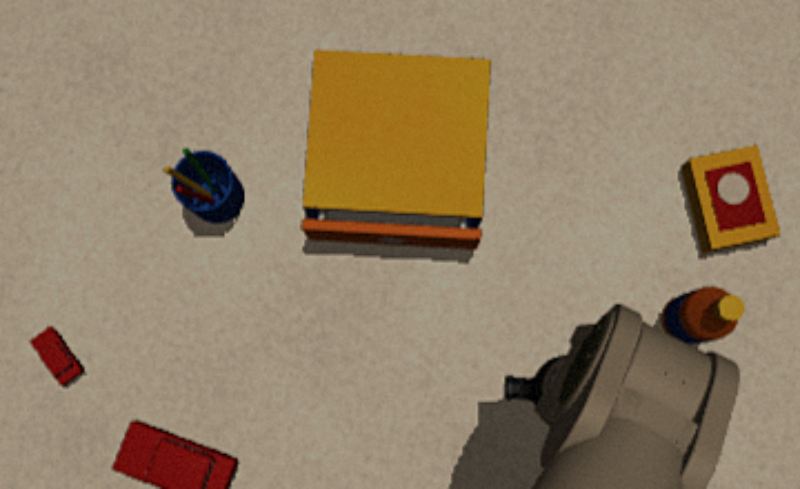

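The drawer has stayed shut with its front at (392,233), 121 mm ahead, as at the start. The medium car is off the counter, and the pot, box and bottle stand where they were.

```bash
python3 -c "
from bench import arm
print(arm.sign_off())"
```

```text
the job is handed in; nothing more can be done
None
```

The middle-sized red car is in the collection drawer, the drawer is latched shut (checked in the last top picture), and the job is handed in at about 19 s with the bottle, pen pot and game box left in place; the hand-in gave no verdict.

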